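# Take the sprung retaining ring off a pulley shaft with a hooked pick

## Task

The belt pulley on this bearing unit has to come off for service, so take its sprung retaining ring off first: take the hooked pick from its white rest, catch the ring under its bow from the shaft's free end and pull it out of its groove so that it comes away hanging on the hook, without leaning hard on the shaft. Lay the ring in the steel parts dish without touching it with the fingers, put the pick back in both forks of its rest as it lay, and leave the mesh basket and the petri dish beside the work where they stand.

Things in the scene. Friction and masses are not known exactly. Their poses are not given: they have to be found in the camera images.
- unit: Bearing unit, fixed: foot plate 96 x 108 x 10 mm (y -60 to +48 mm), grey pillow block (54 mm along x, y -43 to -17, 91 mm high), aluminium toothed pulley (54 mm across, y -5 to +21). Its steel shaft, 22 mm thick, lies level along y, axis 64 mm above the worktop, and ends freely at y +47. Origin: on the worktop under the shaft axis; z up; +y along the shaft from pulley to free end.
- groove (a point): On the shaft axis, middle of the ring's groove (18 mm bottom diameter, 5.2 mm wide), at y +36 mm of the unit, axes as the unit's. The shaft's top is 11 mm above this point. Beyond the groove (+y) 8.5 mm of full 22 mm shaft remain to the free end; behind it (-y) lie 13 mm of equally thick bush, then the pulley's hub, 31 mm across.
- ring: Sprung retaining ring, dark steel: an open ring, 38 mm outside, 31 inside, 3.6 thick, 28 g, upright in the groove, bow up, gap down. Four inward lands hold the groove: at 52 degrees either side of the top, and two sprung ones at 136. Pulled up at the bow its sides spread: the pull rises to 6 to 7 N within 4 mm, fades by 11 mm, then it is free. Origin: centre of the ring; y along the shaft, z to the bow.
- ring_bow (a point): Middle of the underside of the ring's bow, 15.6 mm from the ring's centre along its z; axes as the ring's. Between it and the shaft's top is a window only 4.6 mm high in the middle and about 15 mm wide (along x), open along y, for the hook. Once free the ring hangs by its bow on the level hook, its lowest point 32 mm below the wire's axis; it slides off when the hook's tip is tipped down by some 25 degrees.
- pick: The hooked pick, 72 g: green square handle with black grip ribs 12 x 12 mm, 160 mm long, a thin steel neck ahead of it and a hook at its end, bent to one side. Origin on the handle's axis, 70 mm behind its neck end. x along the handle to the hook end, the hook points to -y, z up as the pick lies, loose, in the forks of its rest.
- pick_grip (a point): Where the pick is best held: on the handle's axis, 30 mm ahead of its origin; the handle reaches 120 mm back and 40 mm ahead of here; axes as the pick's.
- hook_nominal (a point): Where the middle of the hook would be on a straight pick: at x +85 mm, y -6 mm, z 0 from pick_grip, fixed to the handle. The hook is straight 3 mm wire along y, reaching 6 mm to -y (tip) and 6 mm to +y, where the 3 mm neck joins. But the much-used neck (45 mm long) is bent: the real hook lies up to 5 mm above or below this point in z, unknown each time, and stays so. Find it by touch.
- rest_seat (a point): Where pick_grip is when the pick lies in its rest: 36 mm above the worktop; x along the rest to the hook end, z up. White fixed rest, base 146 x 56 x 6 mm; two forks, 16 mm wide inside, carry the handle 86 mm behind this point and 32 mm ahead of it. They are 5 mm thick along x, their flared prongs stand about 19 mm above the seats; between them all is free.
- dish_floor (a point): Middle of the inner floor (3 mm above the worktop, about 90 mm across) of the round stainless parts dish, fixed; rim 107 mm across, 23 mm above the worktop; z up.
- basket_1: Small wire mesh basket, 26 x 26 x 46 mm, standing behind the dish; origin under its centre. Bystander.
- petri_dish: Clear petri dish with orange tablets, 65 mm across, 13 mm high, at the back; origin under its centre. Bystander.
Not all that is in view belongs to the job. There is more than one size of the part that bears dish_floor; the job needs the larger.

How it is judged:
By the outcome, as a careful person would: the job done as asked, in the order asked, and still so for the second after the job is handed in, with the robot touching nothing.
It also fails if it takes over 58 s, if anything falls off the work surface, if the arm or the gripper's body presses on something with over 40 N, if the wrist force passes 120 N, or if a joint passes its speed limit or range.

## Robot

A 6-joint arm with a two-finger parallel gripper is mounted at the origin on a cart in front of the work surface, level with it; the furniture and walls round the work are solid. World frame = base frame: x ahead of the robot, y to its left, z up, the work surface at z = 0. Lengths are in m, angles in rad, forces in N, time in s.
With the tool pointing down it reaches from about 0.225 to 0.875 m from the base axis. Payload 3.4 kg.
Tool frame: the origin (TCP) lies on the mounting face of the last link; the fingertips stand 173 mm ahead of it and the grasp point (between the pads) lies 155 mm ahead of it; y points along the fingers, x is the direction in which the jaws open and shut, and the axes are right-handed (so a half turn about y gives the same grasp; the last joint's range is limited). The gripper opens to 85 mm and grips with 20 to 120 N. Pads are 22 mm wide; open, the fingers measure 114 mm over their backs; the gripper's body (76 mm by 85 mm) begins 54 mm behind the grasp point. The pads swing forward as they close: fully open they stand 13 mm farther back than shut.
Start: joints at [-1.405, 0.276, 1.505, -0, 1.361, -0.121], TCP at [0.163, -0.552, 0.405] pointing down, gripper open.
Joint ranges: [-2.89, 2.89], [-0.75, 2.08], [0.22, 2.7], [-1.18, 4.32], [0.11, 2.71], [-2.7, 2.7]. Speed limits (rad/s): [2.57, 2.57, 3.14, 3.14, 3.14, 3.14].

## Interface

Orientations are given as a unit quaternion [w, x, y, z].
In Python, from rig import manip, vision, ticket gives the robot as it stands.
- The arm moves only by the tool arm_command, never from a script. Its argument "increments" is one flat list of numbers, 7 for each row, row after row: the turn, a rotation vector about the tool's x, y, z in rad, then the shift along the tool's x, y, z in cm, then the closure, from 0 (fully open) to 1 (shut). In form: [wx, wy, wz, tx, ty, tz, hand, wx, wy, wz, tx, ty, tz, hand, ...]. A call has 1 to 8 rows; each row shifts and turns the commanded pose from where the row before left it, along the tool's axes as they then stand; what a row does not reach is not made up. A row lasts 1/8 s, in which the tool goes at most 62.5 mm and 10.7 degrees, less where a joint would pass 70% of its speed; a pose out of reach is approached as far as the arm can. A call is refused whole if a number of a shift passes 6.25 or a number of a turn 0.188, either way. A call with a gripper value outside its range is refused whole. The fingers move at their own pace and stop on an object; "grip_force" is the grip in N (left out, the last holds). Time passes only in rows, so rows that do not move let the fingers close. It gives the time, the measured TCP pose, the force and the opening at its end, in the units of the state.
- manip.get_state(): the state, without advancing time (a new reading comes with each control period).
- vision.get_image(name): name is "scene" or "top"; returns the picture (480x640x3 uint8, red, green, blue); there is no depth.
- vision.camera_params(name): a dict with "vfov" (degrees; the focal length in pixels is half the picture's height over the tangent of half this angle, whatever the lens; pixels are square), "cx", "cy" (the principal point, pixels), "distortion" ([k1, k2, p1, p2, k3] as OpenCV has them; the pictures are not rectified), "R" (3x3) and "t" (3): a world point X has camera coordinates R X + t. Camera axes: x right, y down, z forward; pixel columns grow to the right and rows downward; lengths in m; the calibration is good to about 2 mm. A picture is of the moment at which its call begins. camera_params takes no time and is no camera call.
- ticket.sign_off(): hands the job in, once; it reports no verdict.
The state is a dict: "clock": time; "qpos": joint angles; "qd": joint speeds; "effort": joint torques, N m; "position": TCP position; "ee_rot": TCP orientation; "contact_force": force on the tool from outside, world axes, zero at the start; "moment": the same for the moment, N m; "width": finger opening in m.
Only numpy, scipy, OpenCV 4.12 (cv2) and the standard library are available. Lean on these libraries where they do the work, as an engineer would, in place of code of your own. Each camera call takes 0.05 s, during which the arm holds its last target.

## Working session

There is one attempt and no reset: what is moved stays moved. The work goes in short steps, Python scripts to look and compute and a tool call to move; the robot and the scene stay as the last step left them, time stands still between calls to the robot, and variables do not carry over. Pictures are saved under pics/ and viewed, and the job is handed in when it is done.

Besides the shell and the picture viewer there is one more tool, called after "Request:" as name(argument=value, ...), one argument or row to a line, values as JSON. arm_command: Moves the arm, as the interface text tells. Its arguments: {"type":"object","properties":{"increments":{"type":"array"},"grip_force":{"type":"number"}},"required":["increments"]}

```bash
ls; mkdir -p pics; python3 - <<'E'
from rig import manip, vision, ticket
import cv2, numpy as np
print(manip.get_state())
for n in ["scene","top"]:
    im=vision.get_image(n); cv2.imwrite(f"pics/{n}0.png",im[:,:,::-1]); print(n,vision.camera_params(n))
E
```

```text
pics
{'clock': 0.0, 'qpos': array([-1.40500920e+00,  2.76596208e-01,  1.50612607e+00, -5.30814287e-05,
        1.36068551e+00, -1.20969992e-01]), 'qd': array([-1.01911605e-03,  6.65669981e-04,  1.54717913e-03, -2.78376483e-05,
       -1.16940764e-03, -1.47633696e-03]), 'effort': array([ 5.91544904e-04, -4.16777623e+01, -2.45806468e+01, -7.30194733e-05,
        1.11208393e-02, -1.57485903e-05]), 'position': array([ 0.162602  , -0.55131283,  0.40384154]), 'ee_rot': array([ 0.56674571, -0.56588524,  0.42389873, -0.42294569]), 'contact_force': array([-0.16307509, -0.04552523,  0.33753012]), 'moment': array([-0.06882534,  0.06637721, -0.06012765]), 'width': 0.08554063348883827}
scene {'vfov': 53.045435299827666, 'cx': 318.0709172411553, 'cy': 250.36759128761545, 'distortion': array([-0.03657623,  0.        ,  0.        ,  0.        ,  0.        ]), 'R': array([[-0.62872156, -0.77733137, -0.02156721],
       [-0.4926101 ,  0.41958661, -0.76241876],
       [ 0.60170133, -0.46872489, -0.64672443]]), 't': array([0.489548  , 0.28700018, 0.69660229])}
top {'vfov': 50.87089595544215, 'cx': 320.6217197444316, 'cy': 247.7944739020454, 'distortion': array([0.0277594, 0.       , 0.       , 0.       , 0.       ]), 'R': array([[-0.00316728, -0.99980742, -0.01936702],
       [-0.98509841,  0.00644995, -0.17187066],
       [ 0.17196248,  0.01853406, -0.98492913]]), 't': array([0.16707457, 0.59405867, 0.81783113])}
```

View pics/scene0.png

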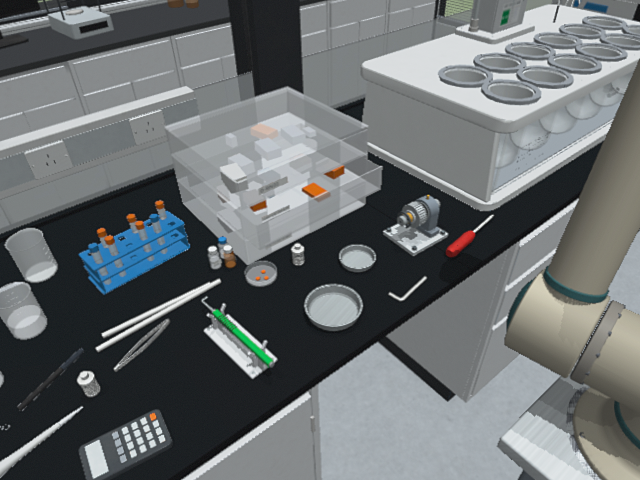

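View pics/top0.png

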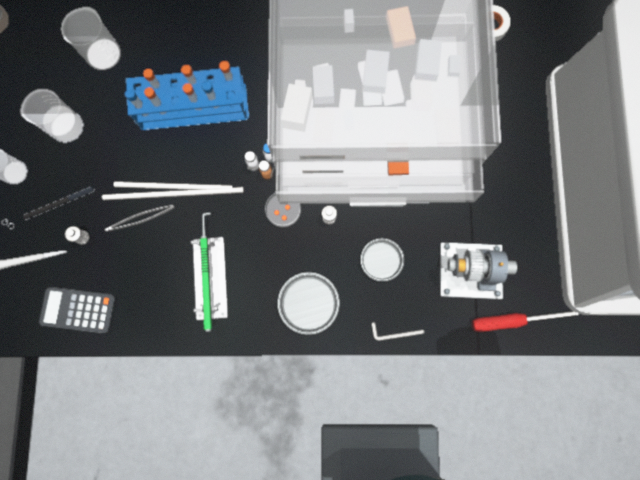

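The top view shows the green pick in its white rest at about (207,285), with the hook at (207,215) bending right. The bearing unit is at (473,268) with its free shaft end on the left (448,263). There are two round dishes, large at (308,302) and small at (382,259), and the mesh basket is at (329,214). I'll zoom in before measuring.

```bash
cat > h.py <<'E'
import cv2, numpy as np
from rig import manip, vision, ticket
def P(n):
    c=vision.camera_params(n); f=240/np.tan(np.radians(c['vfov'])/2)
    return np.array([[f,0,c['cx']],[0,f,c['cy']],[0,0,1]]),c['distortion'],c['R'],c['t']
def ray(n,uv):
    K,d,R,t=P(n); p=cv2.undistortPoints(np.array([[uv]],float),K,d)[0,0]
    v=R.T@np.array([p[0],p[1],1]); return -R.T@t, v/np.linalg.norm(v)
def onz(n,uv,z):
    o,v=ray(n,uv); return o+v*(z-o[2])/v[2]
def tri(uvs,uvt):
    o1,v1=ray('scene',uvs);o2,v2=ray('top',uvt)
    s=np.linalg.lstsq(np.c_[v1,-v2],o2-o1,rcond=None)[0]
    a=o1+s[0]*v1;b=o2+s[1]*v2
    return (a+b)/2,np.linalg.norm(a-b)
def proj(n,X):
    K,d,R,t=P(n); return cv2.projectPoints(np.array(X,float).reshape(-1,3),cv2.Rodrigues(R)[0],t,K,d)[0][:,0]
def crop(src,x0,y0,x1,y1,k,out):
    im=cv2.imread(src)[y0:y1,x0:x1]; cv2.imwrite(out,cv2.resize(im,None,fx=k,fy=k,interpolation=cv2.INTER_CUBIC))
E
python3 - <<'E'
from h import *
import cv2,numpy as np
def cr(f,x0,y0,k,w=400,h=300):
    im=cv2.imread(f)[y0:y0+h//k,x0:x0+w//k]; return cv2.resize(im,(w,h),interpolation=cv2.INTER_CUBIC)
a=np.vstack([np.hstack([cr('pics/top0.png',430,225,4),cr('pics/top0.png',165,200,2,400,300)]),
 np.hstack([cr('pics/scene0.png',370,185,4),cr('pics/scene0.png',190,285,4)])])
cv2.imwrite('pics/c1.png',a)
E
```

```text
(no output)
```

View pics/c1.png

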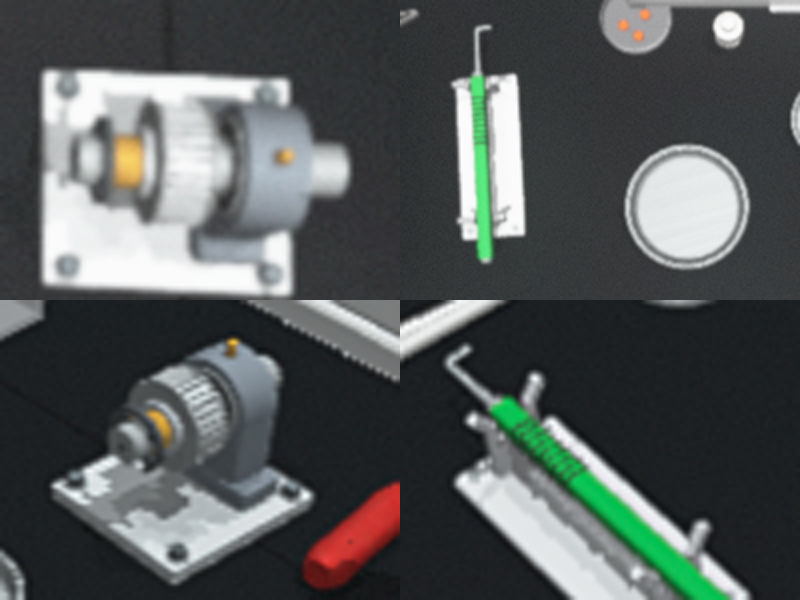

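```bash
python3 - <<'E'
from h import *
np.set_printoptions(precision=4,suppress=True)
T=cv2.imread('pics/top0.png');S=cv2.imread('pics/scene0.png')
# plate corners
for n,L in [('top',[(440.5,242.5),(502.5,245),(503,298.2),(440.5,296.2)]),('scene',[(370+52/4,185+(487-300)/4),(370+175/4,185+(583-300)/4),(370+313/4,185+(496-300)/4)])]:
    for uv in L: print(n,uv,onz(n,uv,.010))
def green(im):
    h=cv2.cvtColor(im,cv2.COLOR_BGR2HSV); return cv2.inRange(h,(45,100,60),(80,255,255))
for n,im in [('top',T),('scene',S)]:
    m=green(im); m=cv2.morphologyEx(m,cv2.MORPH_CLOSE,np.ones((7,7)))
    k,l,st,c=cv2.connectedComponentsWithStats(m); i=1+np.argmax(st[1:,4])
    pts=np.argwhere(l==i)[:,::-1]
    r=cv2.minAreaRect(pts.astype(np.int32)); b=cv2.boxPoints(r); print(n,r)
    for q in b: print('   ',q,onz(n,q,.042),onz(n,q,.036))
# dishes top: contours
for (x0,y0,x1,y1),zr in [((268,262,350,342),.023),((352,230,412,288),.015)]:
    g=cv2.cvtColor(T[y0:y1,x0:x1],cv2.COLOR_BGR2GRAY); _,b=cv2.threshold(g,90,255,0)
    cs=max(cv2.findContours(b,0,2)[0],key=cv2.contourArea); e=cv2.fitEllipse(cv2.convexHull(cs)); c=np.array(e[0])+(x0,y0)
    print('dish',c,e[1],onz('top',c,zr), 'dia',np.linalg.norm(onz('top',c+[e[1][0]/2,0],zr)-onz('top',c-[e[1][0]/2,0],zr)))
s=(306+332/4*0,0)
print('hook',tri((190+462/4,285+(350-300)/4),(165+488/2,200+28/2)), tri((190+448/4,285+(362-300)/4),(165+477/2,200+29/2)))
E
```

```text
top (440.5, 242.5) [ 0.6107 -0.0514  0.01  ]
top (502.5, 245) [ 0.6053 -0.1615  0.01  ]
top (503, 298.2) [ 0.5101 -0.1562  0.01  ]
top (440.5, 296.2) [ 0.514  -0.0471  0.01  ]
scene (383.0, 231.75) [ 0.6089 -0.0507  0.01  ]
scene (413.75, 255.75) [ 0.5083 -0.042   0.01  ]
scene (448.25, 234.0) [ 0.5088 -0.1554  0.01  ]
top ((205.56895446777344, 283.40716552734375), (91.08509826660156, 8.283746719360352), 87.92996978759766)
    [199.7847 238.0439] [0.6156 0.377  0.042 ] [0.6168 0.3786 0.036 ]
    [208.0631 237.7447] [0.616  0.3624 0.042 ] [0.6172 0.3639 0.036 ]
    [211.3532 328.7704] [0.4579 0.3511 0.042 ] [0.458  0.3525 0.036 ]
    [203.0748 329.0696] [0.4575 0.3652 0.042 ] [0.4576 0.3667 0.036 ]
scene ((242.3691864013672, 337.0297546386719), (78.44308471679688, 8.20332145690918), 43.4925651550293)
    [211.0924 313.0107] [0.6129 0.3797 0.042 ] [0.6184 0.3777 0.036 ]
    [216.7384 307.0595] [0.6191 0.3645 0.042 ] [0.6247 0.3624 0.036 ]
    [273.646  361.0488] [0.4547 0.3535 0.042 ] [0.4587 0.3513 0.036 ]
    [268. 367.] [0.4509 0.3671 0.042 ] [0.4549 0.3651 0.036 ]
dish [308.0225 302.9205] (62.682743072509766, 63.480289459228516) [0.5022 0.1872 0.023 ] dia 0.10994990347689637
dish [381.8289 259.3034] (43.82136917114258, 44.60636901855469) [0.5799 0.0554 0.015 ] dia 0.07821286163742583
hook (array([ 0.7684, -0.0042, -0.2936]), np.float64(0.10267199356768937)) (array([ 0.768 ,  0.0087, -0.297 ]), np.float64(0.10259892432446902))
```

```bash
python3 - <<'E'
from h import *
np.set_printoptions(precision=4,suppress=True)
print('corner,tip', tri((190+48/4,285+(360-300)/4),(165+77/2,200+30/2)), tri((190+66/4,285+(348-300)/4),(165+91/2,200+27/2)))
# shaft end: scene face centre & top leftmost
u=np.array([.5603,-.0980]);a=np.radians(-2.43);R=np.array([[np.cos(a),-np.sin(a)],[np.sin(a),np.cos(a)]])
L=[(0,47,64),(0,47,75),(0,36,83),(-19,36,64),(19,36,64),(0,36,64)]
for p in L:
    X=[*(u+R@np.array(p[:2])/1000),p[2]/1000]
    print(p,np.array(X),'top',proj('top',X),'crop',(proj('top',X)-[430,225])*4,'scene',(proj('scene',X)-[370,185])*4+[0,300])
# pick: predicted with grip
g=np.array([.5768,.3669]);a=np.radians(4.16);R=np.array([[np.cos(a),-np.sin(a)],[np.sin(a),np.cos(a)]])
for nm,p in [('front',(40,0)),('back',(-120,0)),('seatF',(32,0)),('hooktip',(85,-12))]:
    X=[*(g+R@np.array(p)/1000),.042]; print(nm,X,proj('top',X),proj('scene',X))
im=vision.get_image('scene');
E
python3 - <<'E'
import sys; sys.path.insert(0,'.')
from h import *
a=cv2.imread('pics/scene0.png')[270:390,185:290]; b=cv2.imread('pics/scene0.png')[185:265,375:455]
c=cv2.resize(a,(525,600),interpolation=cv2.INTER_CUBIC); cv2.imwrite('pics/c2.png',c)
cv2.imwrite('pics/c3.png',cv2.resize(b,(600,600),interpolation=cv2.INTER_CUBIC))
E
```

```text
corner,tip (array([0.6591, 0.374 , 0.0348]), np.float64(0.0005731415520020964)) (array([0.6627, 0.3626, 0.0323]), np.float64(0.0014170076119429148))
(0, 47, 64) [ 0.5623 -0.051   0.064 ] top [[448.4646 264.9221]] crop [[ 73.8585 159.6885]] scene [[121.4421 447.793 ]]
(0, 47, 75) [ 0.5623 -0.051   0.075 ] top [[449.9909 264.0055]] crop [[ 79.9636 156.0221]] scene [[123.2911 431.0519]]
(0, 36, 83) [ 0.5618 -0.062   0.083 ] top [[457.8791 263.5685]] crop [[111.5164 154.274 ]] scene [[139.8107 411.1031]]
(-19, 36, 64) [ 0.5428 -0.0612  0.064 ] top [[455.1453 276.3969]] crop [[100.5813 205.5875]] scene [[161.9021 457.1317]]
(19, 36, 64) [ 0.5808 -0.0628  0.064 ] top [[454.9922 254.0144]] crop [[ 99.969  116.0575]] scene [[111.5434 423.4842]]
(0, 36, 64) [ 0.5618 -0.062   0.064 ] top [[455.0667 265.1621]] crop [[100.2667 160.6485]] scene [[136.4386 440.1149]]
front [np.float64(0.6166946145635179), np.float64(0.3698016768993708), 0.042] [[203.8895 237.407 ]] [[214.8545 309.2129]]
back [np.float64(0.45711615630944613), np.float64(0.3581949693018875), 0.042] [[207.1746 329.2774]] [[270.3823 361.6262]]
seatF [np.float64(0.6087156916508143), np.float64(0.36922134151949665), 0.042] [[204.0537 241.8622]] [[217.3501 311.5748]]
hooktip [np.float64(0.6624465590172869), np.float64(0.36109767904210766), 0.042] [[209.7152 212.074 ]] [[206.7421 293.1612]]
```

View pics/c2.png

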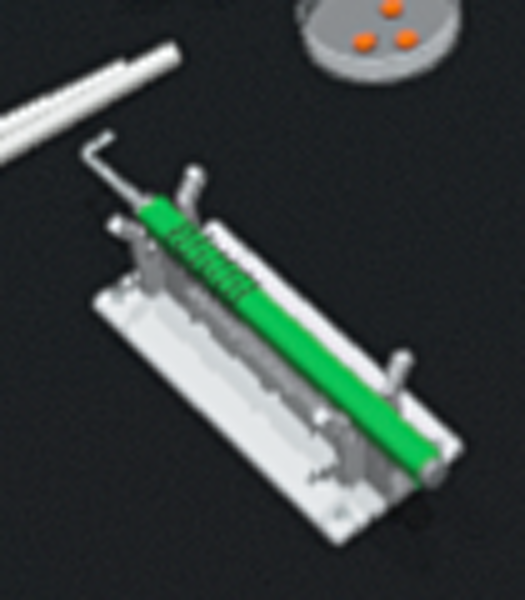

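View pics/c3.png

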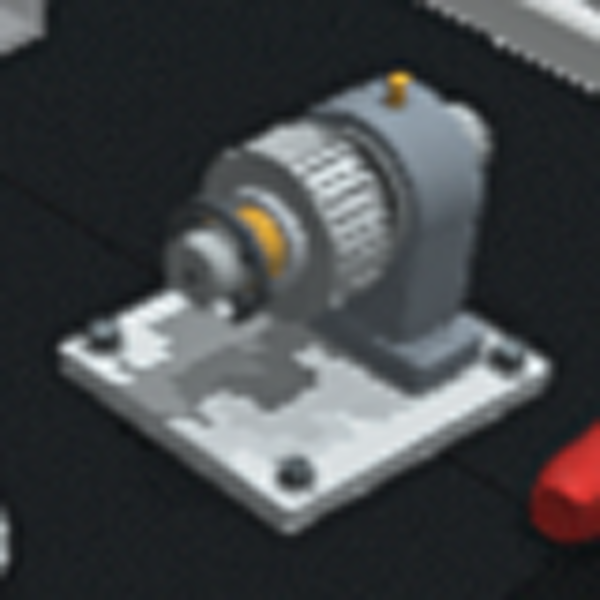

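```bash
cat >> h.py <<'E'
from scipy.spatial.transform import Rotation as Ro
def toolR(): 
    q=manip.get_state()['ee_rot']; return Ro.from_quat([q[1],q[2],q[3],q[0]])
def tgt(yaw,sgn=1,tilt=0):
    # tool x along sgn*pick-y, tool y down; tilt about pick x
    a=np.radians(yaw); y=np.array([-np.sin(a),np.cos(a),0]); X=sgn*y; Y=np.array([0,0,-1.]); M=Ro.from_matrix(np.c_[X,Y,np.cross(X,Y)])
    return Ro.from_rotvec(np.radians(tilt)*np.array([np.cos(a),np.sin(a),0]))*M
def need(g,R,cur=None,curp=None):
    """rotvec in current tool frame to R, then shift in target tool frame (cm) of the TCP after pure turn about TCP"""
    C=toolR() if cur is None else cur; p=manip.get_state()['position'] if curp is None else curp
    rv=(C.inv()*R).as_rotvec(); tcp=np.array(g)-0.155*R.apply([0,1,0])
    return rv, C.inv().apply(tcp-p)*100, R.inv().apply(tcp-p)*100
np.set_printoptions(precision=4,suppress=True)
E
python3 - <<'E'
from h import *
C=toolR(); print(C.as_matrix())
for s in (1,-1):
    r=need([.5768,.3669,.150],tgt(4.16,s)); print(s,r)
    r=need([.5768,.3669,.036],tgt(4.16,s)); print(s,r)
E
```

```text
[[ 0.2829 -0.0002  0.9592]
 [-0.9592  0.0014  0.2829]
 [-0.0014 -1.      0.0002]]
1 (array([-0.0021, -2.9274,  0.0001]), array([-76.3455,  10.024 ,  65.6983]), array([ 88.5798,   9.9041, -47.9678]))
1 (array([-0.0021, -2.9274,  0.0001]), array([-76.3296,  21.424 ,  65.696 ]), array([ 88.5798,  21.3041, -47.9678]))
-1 (array([-0.0001,  0.2142, -0.0014]), array([-76.3455,  10.024 ,  65.6983]), array([-88.5798,   9.9041,  47.9678]))
-1 (array([-0.0001,  0.2142, -0.0014]), array([-76.3296,  21.424 ,  65.696 ]), array([-88.5798,  21.3041,  47.9678]))
```

Candidates:
- **Pick:** the only green tool, at (207,285). The hex key (395,330), tweezers (140,217) and red screwdriver (500,322) are out.
- **Dish:** the large one at (308,302), 107 mm, not the small one at (382,259).
- **Basket:** the one at (329,214), not the one at (77,235).

The crops confirm these choices.

Request:
arm_command(
  increments=[0,0.107,0,0,0,0,0,0,0.107,0,0,0,0,0,0,0,0,-5.2,0.4,2.82,0,0,0,0,-5.2,0.4,2.82,0,0,0,0,-5.2,0.4,2.82,0,0,0,0,-5.2,0.4,2.82,0,0,0,0,-5.2,0.4,2.82,0,0,0,0,-5.2,0.4,2.82,0],
  grip_force=100,
)

```text
clock: 1.15
position: [0.309, -0.2262, 0.3806]
ee_rot: [0.518, -0.518, 0.481, -0.482]
contact_force: [0.5, -0.8, -0.1]
width: 0.0856
```

Request:
arm_command(
  increments=[0,0,0,-5.2,0.5,2.82,0,0,0,0,-5.2,0.5,2.82,0,0,0,0,-5.2,0.5,2.82,0,0,0,0,-5.2,0.5,2.82,0,0,0,0,-5.2,0.5,2.82,0,0,0,0,-5.2,0.5,2.82,0,0,0,0,-5.2,0.5,2.82,0,0,0,0,-5.2,0.5,2.82,0],
)

```text
clock: 2.15
position: [0.5039, 0.2053, 0.3403]
ee_rot: [-0.518, 0.518, -0.481, 0.481]
contact_force: [1.6, -0.6, -0.3]
width: 0.0858
```

Request:
arm_command(
  increments=[0,0,0,-5.2,0.6,2.82,0,0,0,0,-5.2,0.6,2.82,0,0,0,0,-5.2,0.6,2.82,0,0,0,0,0,0,0,0],
)

```text
clock: 2.65
position: [0.5773, 0.3685, 0.3204]
ee_rot: [-0.519, 0.519, -0.481, 0.48]
contact_force: [-0.6, 0.0, -0.8]
width: 0.0853
```

```bash
python3 - <<'E'
from h import *
s=manip.get_state(); print(s['clock'],s['position'],s['qpos'])
print(need([.5768,.3669,.036],tgt(4.16,-1)))
g=s['position']+.155*toolR().apply([0,1,0]); print('grasp',g)
E
```

```text
2.65 [0.5773 0.3685 0.3204] [0.4664 0.4902 1.3772 0.001  1.2749 1.9606]
(array([ 0.001 ,  0.0037, -0.0006]), array([ 0.1671, 12.9385, -0.054 ]), array([ 0.1599, 12.9385, -0.0664]))
grasp [0.5772 0.3686 0.1654]
```

Request:
arm_command(
  increments=[0,0.0037,0,0.16,3,-0.06,0,0,0,0,0,3.5,0,0,0,0,0,0,3.5,0,0.3,0,0,0,0,2.0,0,0.4,0,0,0,0,0.9,0,0.5,0,0,0,0,0,0,0.55],
)

```text
clock: 3.4
position: [0.5758, 0.3627, 0.1935]
ee_rot: [-0.516, 0.517, -0.483, 0.483]
contact_force: [0.6, 0.1, 0.8]
width: 0.0383
```

```bash
python3 - <<'E'
from h import *
s=manip.get_state(); print(s['clock'],s['position'],s['contact_force'],s['width'])
print(need([.5768,.3669,.036],tgt(4.16,-1)))
for n in ['scene','top']:
    im=vision.get_image(n); cv2.imwrite(f'pics/{n}1.png',im[:,:,::-1])
crop('pics/scene1.png',170,240,300,390,4,'pics/c4.png')
crop('pics/top1.png',150,180,270,350,3,'pics/c5.png')
E
```

```text
3.4 [0.5758 0.3627 0.1935] [0.5918 0.0802 0.7896] 0.038342867110654565
(array([ 0.0009, -0.004 ,  0.0007]), array([-0.414 ,  0.2518,  0.1252]), array([-0.4133,  0.2522,  0.1266]))
```

View pics/c4.png

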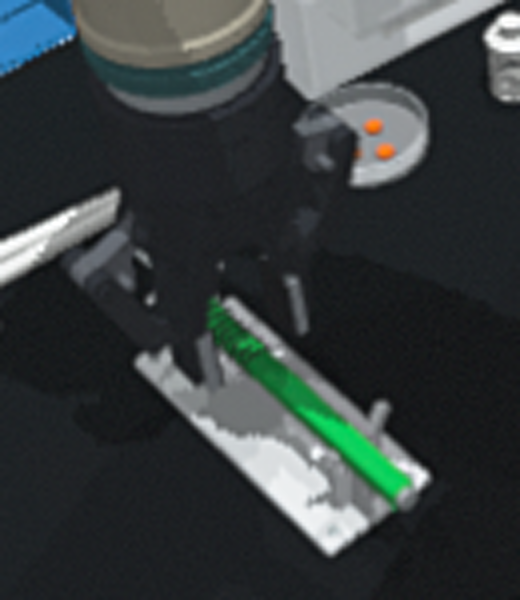

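View pics/c5.png

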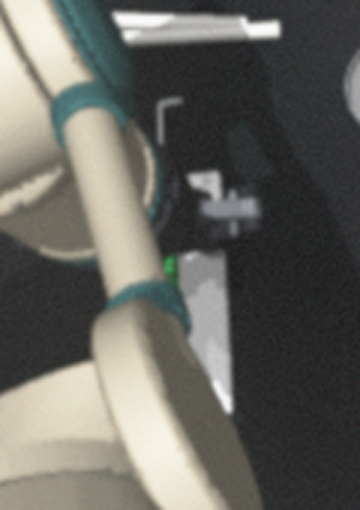

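Request:
arm_command(
  increments=[0,-0.004,0,-0.4,0.2,0.1,0.55,0,0,0,0,0,0,0.55,0,0,0,0,0,0,0.55],
)

```text
clock: 3.88
position: [0.5767, 0.3676, 0.192]
ee_rot: [0.518, -0.518, 0.481, -0.481]
contact_force: [-0.9, 0.4, 0.1]
width: 0.0383
```

```bash
python3 - <<'E'
from h import *
for i in range(3):
    s=manip.get_state(); print(s['clock'],s['position'],s['contact_force'],s['width'])
    print(need([.5768,.3669,.036],tgt(4.16,-1)))
    vision.get_image('top')
E
```

```text
3.875 [0.5767 0.3676 0.192 ] [-0.8641  0.3946  0.0815] 0.03831868117068188
(array([-0.0004,  0.0008, -0.    ]), array([0.0676, 0.0965, 0.003 ]), array([0.0676, 0.0965, 0.0031]))
3.925 [0.5767 0.3675 0.1919] [ 0.5761 -0.1168 -0.3139] 0.03884238799373223
(array([-0.0003,  0.0007,  0.    ]), array([0.0618, 0.0858, 0.005 ]), array([0.0618, 0.0858, 0.0051]))
3.975 [0.5767 0.3674 0.1917] [ 0.3869 -0.4459 -0.7191] 0.03813307281488087
(array([-0.0001,  0.0006,  0.0001]), array([0.0541, 0.0745, 0.0066]), array([0.0541, 0.0745, 0.0067]))
```

Request:
arm_command(
  increments=[0,0,0,0,0.05,0,0.8,0,0,0,0,0,0,0.9,0,0,0,0,0,0,1,0,0,0,0,0,0,1,0,0,0,0,0,0,1],
)

```text
clock: 4.65
position: [0.5767, 0.3674, 0.1913]
ee_rot: [-0.518, 0.518, -0.481, 0.481]
contact_force: [-2.4, -0.4, 2.3]
width: 0.0099
```

```bash
python3 - <<'E'
from h import *
s=manip.get_state(); print(s['clock'],s['position'],s['contact_force'],s['moment'],s['width'])
print(need([.5768,.3669,.036],tgt(4.16,-1)))
E
```

```text
4.65 [0.5767 0.3674 0.1913] [-2.3685 -0.3606  2.3133] [-0.0977  0.1012  0.0085] 0.009941692826019225
(array([-0.    ,  0.0005,  0.0001]), array([0.0461, 0.031 , 0.0047]), array([0.0461, 0.031 , 0.0047]))
```

Request:
arm_command(
  increments=[0,0,0,0,-1,0,1,0,0,0,0,-2,0,1,0,0,0,0,-2.5,0,1,0,0,0,0,-2.5,-3,1,0,0,0,0,-3,-4,1,0,0.058,0,0,0,-2,1,0,0.057,0,0,0,0,1],
  grip_force=110,
)

```text
clock: 5.52
position: [0.4852, 0.3608, 0.3024]
ee_rot: [0.489, -0.489, 0.511, -0.511]
contact_force: [-0.1, 0.7, -1.2]
width: 0.0098
```

```bash
python3 - <<'E'
from h import *
s=manip.get_state(); print(s['clock'],s['position'],s['contact_force'],s['moment'],s['width'])
print(need([.4776,-.0409,.105],tgt(-2.43,-1)))
for n in ['scene','top']:
    im=vision.get_image(n); cv2.imwrite(f'pics/{n}2.png',im[:,:,::-1])
crop('pics/scene2.png',150,180,350,330,4,'pics/c6.png')
E
```

```text
5.525 [0.4852 0.3608 0.3024] [-0.0677  0.7292 -1.1665] [-0.0136  0.0402  0.0028] 0.009832949462937394
(array([-0.0003, -0.0002, -0.0003]), array([40.1638,  4.2276,  0.9555]), array([40.1626,  4.2409,  0.9476]))
```

View pics/c6.png

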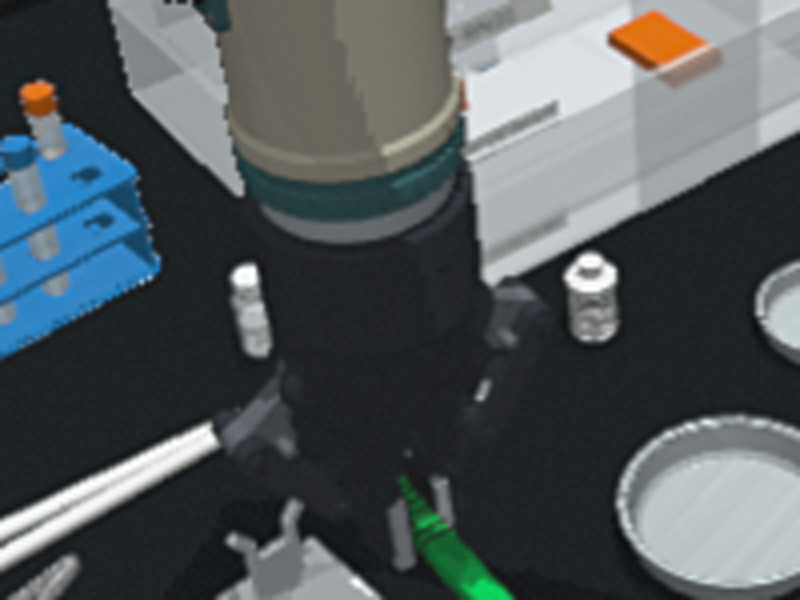

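View pics/top2.png

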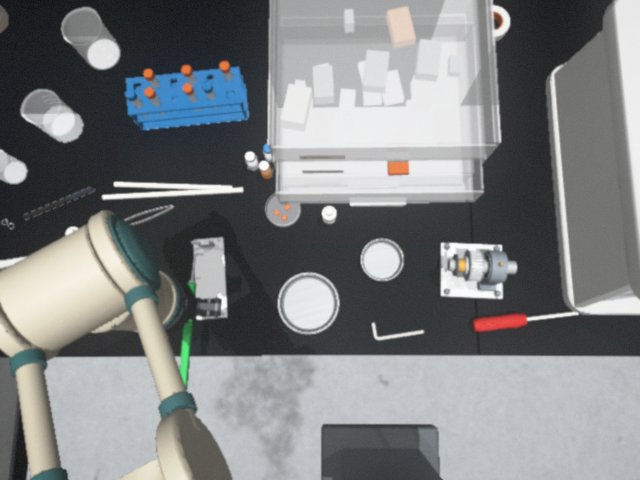

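The pick is held in the gripper and clear of its rest, and nothing else has moved. Now moving sideways to the unit.

Request:
arm_command(
  increments=[0,0,0,5,0,0.14,1,0,0,0,6,0,0.14,1,0,0,0,6,0,0.14,1,0,0,0,6,0,0.14,1,0,0,0,6,0,0.14,1,0,0,0,6,0,0.13,1,0,0,0,4,1,0.12,1,0,0,0,1.1,1,0,1],
)

```text
clock: 6.62
position: [0.48, -0.0426, 0.2812]
ee_rot: [-0.489, 0.489, -0.511, 0.512]
contact_force: [-0.2, 0.6, -1.2]
width: 0.0097
```

Request:
arm_command(
  increments=[0,0,0,0,1,0,1,0,0,0,0,0,0,1,0,0,0,0,0,0,1],
)

```text
clock: 7.0
position: [0.4798, -0.0391, 0.2712]
ee_rot: [0.49, -0.49, 0.51, -0.51]
contact_force: [0.0, 0.4, -0.4]
width: 0.0098
```

```bash
python3 - <<'E'
from h import *
s=manip.get_state(); print(s['clock'],s['position'],s['contact_force'],s['moment'],s['width'])
print(need([.4776,-.0409,.105],tgt(-2.43,-1)))
for n in ['scene','top']:
    im=vision.get_image(n); cv2.imwrite(f'pics/{n}3.png',im[:,:,::-1])
crop('pics/scene3.png',330,140,480,260,5,'pics/c7.png')
crop('pics/top3.png',410,220,530,310,6,'pics/c8.png')
E
```

```text
7.0 [ 0.4798 -0.0391  0.2712] [ 0.0274  0.4153 -0.4242] [ 0.0071 -0.0433  0.0181] 0.00981175886295843
(array([-0.0001,  0.0024, -0.0003]), array([ 0.1931,  1.1243, -0.2159]), array([ 0.1934,  1.1244, -0.2154]))
```

View pics/c7.png

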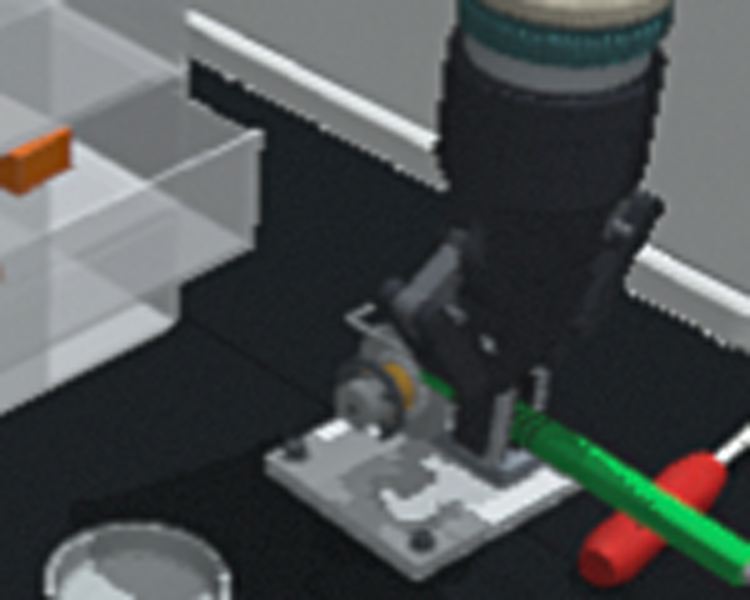

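View pics/c8.png

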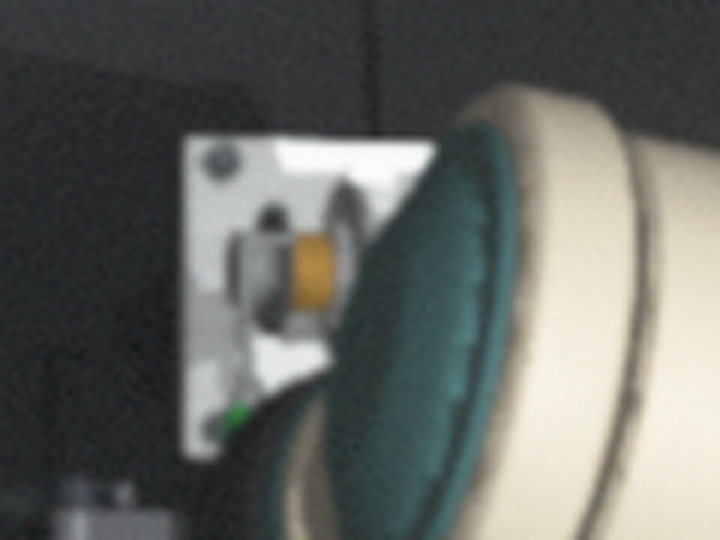

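```bash
python3 - <<'E'
from h import *
print(tri((330+349/5,140+316/5),(410+240/6,220+238/6)))
s=manip.get_state();g=s['position']+.155*toolR().apply([0,1,0]);a=np.radians(-2.43)
R=np.array([[np.cos(a),-np.sin(a)],[np.sin(a),np.cos(a)]])
print(g)
for dz in (-.005,0,.005):
  for p in [(85,0),(85,-12)]:
    X=[*(g[:2]+R@np.array(p)/1000),g[2]+dz]; print(dz,X,(proj('top',X)-[410,220])*6,(proj('scene',X)-[330,140])*5)
im=cv2.imread('pics/scene3.png')[180:240,385:435];cv2.imwrite('pics/c9.png',cv2.resize(im,None,fx=12,fy=10,interpolation=cv2.INTER_CUBIC))
E
```

```text
(array([ 0.5629, -0.0422,  0.1158]), np.float64(0.0016664401639273146))
[ 0.48   -0.0393  0.1165]
-0.005 [np.float64(0.5649239479660413), np.float64(-0.04292531188239427), np.float64(0.1114761591030127)] [[240.7245 235.0851]] [[343.5722 321.8802]]
-0.005 [np.float64(0.5644151625165743), np.float64(-0.054914521087609205), np.float64(0.1114761591030127)] [[286.4311 236.7259]] [[364.7302 311.554 ]]
0 [np.float64(0.5649239479660413), np.float64(-0.04292531188239427), np.float64(0.1164761591030127)] [[245.1587 232.2466]] [[344.6226 311.8032]]
0 [np.float64(0.5644151625165743), np.float64(-0.054914521087609205), np.float64(0.1164761591030127)] [[291.1515 233.8959]] [[365.8428 301.4997]]
0.005 [np.float64(0.5649239479660413), np.float64(-0.04292531188239427), np.float64(0.12147615910301271)] [[249.6481 229.3728]] [[345.6794 301.6607]]
0.005 [np.float64(0.5644151625165743), np.float64(-0.054914521087609205), np.float64(0.12147615910301271)] [[295.9309 231.0307]] [[366.962  291.3803]]
```

View pics/c9.png

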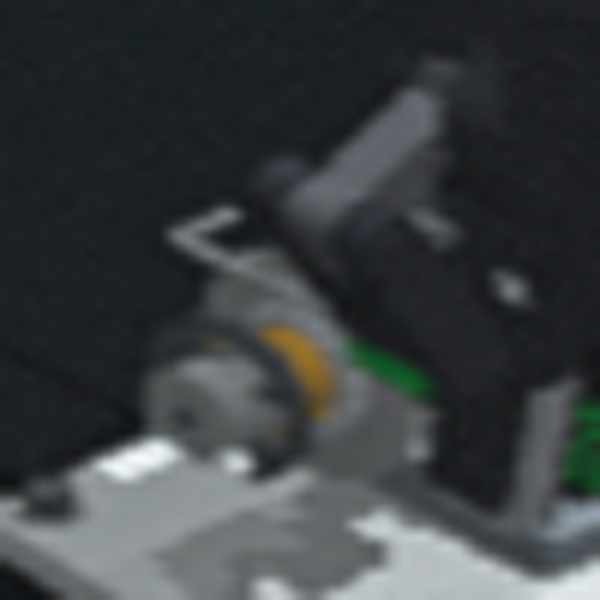

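Scene crop: hook corner at about (399,203) and tip at (405,201), just above the free shaft end, roughly 2.5 mm below nominal. Lowering carefully.

Request:
arm_command(
  increments=[0,0.0024,0,0.15,0.5,-0.1,1,0,0,0,0,1.2,0,1,0,0,0,0,1,0,1,0,0,0,0,0.3,0,1,0,0,0,0,0,0,1,0,0,0,0,0,0,1],
)

```text
clock: 7.85
position: [0.4788, -0.0418, 0.2414]
ee_rot: [-0.489, 0.489, -0.511, 0.511]
contact_force: [1.1, 0.2, -1.2]
width: 0.0096
```

```bash
python3 - <<'E'
from h import *
s=manip.get_state(); print(s['clock'],s['position'],s['contact_force'],s['moment'])
print(need([.4776,-.0409,.0773],tgt(-2.43,-1)))
im=vision.get_image('scene'); cv2.imwrite('pics/scene4.png',im[:,:,::-1])
s=manip.get_state(); print(s['clock'],s['position'],s['contact_force'],s['moment'])
im=im[190:240,385:435,::-1];cv2.imwrite('pics/c10.png',cv2.resize(im,None,fx=12,fy=12,interpolation=cv2.INTER_CUBIC))
E
```

```text
7.85 [ 0.4788 -0.0418  0.2414] [ 1.0644  0.2325 -1.2496] [-0.0075 -0.0468 -0.0015]
(array([-0.0006, -0.002 ,  0.0002]), array([-0.0814,  0.9059, -0.1247]), array([-0.0814,  0.906 , -0.1241]))
7.9 [ 0.4788 -0.0417  0.2414] [ 0.4971 -0.1495 -1.0243] [ 0.023  -0.0003  0.0032]
```

View pics/c10.png

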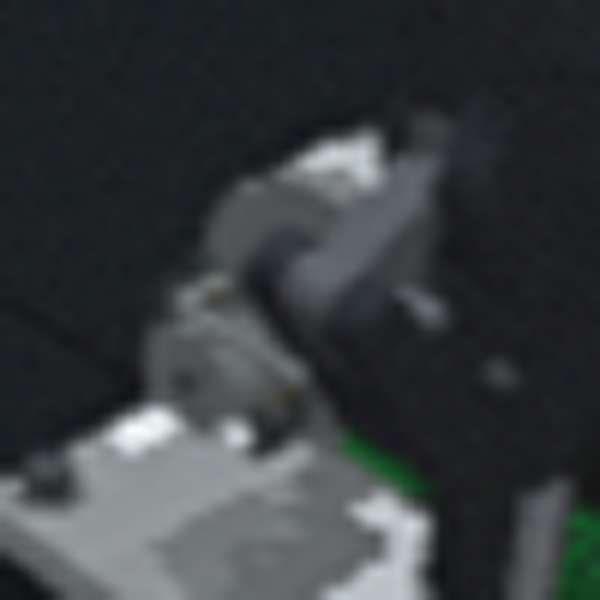

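Request:
arm_command(
  increments=[0,-0.002,0,-0.08,0.2,-0.05,1,0,0,0,0,0.2,0,1,0,0,0,0,0,0,1,0,0,0,0,0,0,1],
)

```text
clock: 8.4
position: [0.4781, -0.0409, 0.2372]
ee_rot: [-0.489, 0.489, -0.51, 0.511]
contact_force: [-0.4, 0.1, -1.2]
width: 0.0098
```

```bash
cat > pr.py <<'E'
from h import *
F=[];M=[];p=[]
for i in range(5):
    s=manip.get_state(); F.append(s['contact_force']);M.append(s['moment']);p.append(s['position'])
    if i<4: vision.get_image('top')
print(s['clock'],'pos',np.mean(p,0),p[-1][2],'F',np.mean(F,0),'M',np.mean(M,0), 'Mpick',toolR().inv().apply(np.mean(M,0)))
print('unit err', need([.4776,-.0409,.0773],tgt(-2.43,-1)))
E
python3 pr.py
```

```text
8.6 pos [ 0.4782 -0.0409  0.2372] 0.23720308808689705 F [ 0.4084 -0.0467 -0.9666] M [ 0.0023 -0.0313 -0.0112] Mpick [0.0311 0.0112 0.0036]
unit err (array([-0.    ,  0.0001,  0.0001]), array([ 0.0066,  0.4903, -0.0557]), array([ 0.0066,  0.4903, -0.0557]))
```

Request:
arm_command(
  increments=[0,0,0,0,0.1,0,1,0,0,0,0,0.05,0,1,0,0,0,0,0,0,1],
)

```text
clock: 8.98
position: [0.4781, -0.0408, 0.2356]
ee_rot: [0.489, -0.489, 0.511, -0.51]
contact_force: [-0.4, 0.1, -0.5]
width: 0.0099
```

```bash
python3 pr.py
```

```text
9.175 pos [ 0.4781 -0.0409  0.2357] 0.23571358047374277 F [-0.172   0.1735 -0.8446] M [ 0.0145 -0.0543  0.0027] Mpick [ 0.0536 -0.0027  0.0168]
unit err (array([-0.0001,  0.0001,  0.0001]), array([ 0.0065,  0.3414, -0.0546]), array([ 0.0066,  0.3414, -0.0546]))
```

Request:
arm_command(
  increments=[0,0,0,0,0.07,0,1,0,0,0,0,0,0,1],
)

```text
clock: 9.43
position: [0.4781, -0.0408, 0.2349]
ee_rot: [0.489, -0.489, 0.51, -0.51]
contact_force: [0.9, 0.1, -0.9]
width: 0.0099
```

```bash
python3 pr.py
```

```text
9.625 pos [ 0.4781 -0.0409  0.235 ] 0.23500607073785568 F [ 0.1692  0.203  -0.7167] M [ 0.0303 -0.0285 -0.0037] Mpick [0.0272 0.0037 0.0314]
unit err (array([-0.0001,  0.0001,  0.0001]), array([ 0.0047,  0.2706, -0.0562]), array([ 0.0047,  0.2706, -0.0562]))
```

Request:
arm_command(
  increments=[0,0,0,0,0.05,0,1,0,0,0,0,0,0,1],
)

```text
clock: 9.88
position: [0.4781, -0.0409, 0.2345]
ee_rot: [-0.489, 0.489, -0.51, 0.51]
contact_force: [0.2, 0.5, -0.5]
width: 0.0099
```

```bash
python3 pr.py
```

```text
10.075 pos [ 0.4782 -0.0409  0.2345] 0.23450439151082678 F [ 0.1313  0.3462 -1.0828] M [-0.0047 -0.0307  0.015 ] Mpick [ 0.0308 -0.015  -0.0034]
unit err (array([-0.0001,  0.0001,  0.0001]), array([ 0.0064,  0.2204, -0.0561]), array([ 0.0064,  0.2204, -0.0561]))
```

Request:
arm_command(
  increments=[0,0,0,0,0.05,0,1,0,0,0,0,0,0,1],
)

```text
clock: 10.32
position: [0.4782, -0.0409, 0.2341]
ee_rot: [-0.489, 0.489, -0.51, 0.511]
contact_force: [-0.6, 0.2, 0.4]
width: 0.0099
```

```bash
python3 pr.py
```

```text
10.525 pos [ 0.4782 -0.0409  0.2341] 0.2340425118282135 F [-0.3058  0.1227  0.0789] M [-0.0045 -0.0531 -0.0167] Mpick [ 0.0533  0.0167 -0.0022]
unit err (array([-0.0001,  0.    ,  0.0001]), array([ 0.004 ,  0.1742, -0.0564]), array([ 0.004 ,  0.1743, -0.0564]))
```

Request:
arm_command(
  increments=[0,0,0,0,0.05,0,1,0,0,0,0,0,0,1],
)

```text
clock: 10.78
position: [0.4782, -0.0409, 0.2336]
ee_rot: [-0.489, 0.489, -0.51, 0.511]
contact_force: [-1.0, 0.3, 1.8]
width: 0.0098
```

```bash
python3 pr.py
```

```text
10.975 pos [ 0.4782 -0.0409  0.2336] 0.23356558985560902 F [-0.7509 -0.0786  1.2498] M [-0.0195 -0.099  -0.004 ] Mpick [ 0.0997  0.004  -0.0153]
unit err (array([-0.0002,  0.0001,  0.0001]), array([ 0.0054,  0.1265, -0.0591]), array([ 0.0054,  0.1266, -0.0591]))
```

Contact started at TCP z of about 0.2344, so the hook is about 2.9 mm below nominal, which agrees with the camera. Raising to 0.8 mm above the shaft and sliding in.

Request:
arm_command(
  increments=[0,0,0,0,-0.17,0,1,0,0,0,0,0,0,1,0,0,0,0.15,0,0,1,0,0,0,0.15,0,0,1,0,0,0,0,0,0,1],
)

```text
clock: 11.6
position: [0.478, -0.044, 0.2351]
ee_rot: [0.489, -0.489, 0.511, -0.511]
contact_force: [-0.3, -0.6, -0.3]
width: 0.0098
```

```bash
python3 pr.py
```

```text
11.8 pos [ 0.478  -0.0439  0.2352] 0.2351693474221817 F [-0.3502 -0.0986 -0.7891] M [-0.0041 -0.0221 -0.0112] Mpick [ 0.0222  0.0112 -0.0032]
unit err (array([0.    , 0.0001, 0.0001]), array([-0.2928,  0.2869, -0.0537]), array([-0.2928,  0.2869, -0.0537]))
```

Request:
arm_command(
  increments=[0,0,0,0.15,0,0,1,0,0,0,0.15,0,0,1,0,0,0,0,0,0,1],
)

```text
clock: 12.18
position: [0.4779, -0.047, 0.2352]
ee_rot: [-0.489, 0.489, -0.51, 0.511]
contact_force: [-0.9, -0.9, -1.3]
width: 0.0096
```

```bash
python3 pr.py
```

```text
12.375 pos [ 0.4779 -0.0469  0.2352] 0.23518954670423564 F [-0.5326 -0.1745 -1.1031] M [ 0.0293  0.     -0.0093] Mpick [-0.0012  0.0093  0.0293]
unit err (array([-0.    ,  0.0001,  0.0001]), array([-0.5943,  0.2889, -0.0531]), array([-0.5943,  0.289 , -0.0532]))
```

Request:
arm_command(
  increments=[0,0,0,0.15,0,0,1,0,0,0,0.15,0,0,1,0,0,0,0,0,0,1],
)

```text
clock: 12.75
position: [0.4778, -0.05, 0.2352]
ee_rot: [-0.489, 0.489, -0.51, 0.511]
contact_force: [-0.0, -0.2, -0.5]
width: 0.01
```

```bash
python3 pr.py
```

```text
12.95 pos [ 0.4778 -0.0499  0.2352] 0.23517064121749728 F [-0.5084 -0.2038 -0.8541] M [ 0.0138 -0.0278 -0.0067] Mpick [0.0272 0.0067 0.0149]
unit err (array([0.0001, 0.0001, 0.0001]), array([-0.8928,  0.287 , -0.0514]), array([-0.8928,  0.2871, -0.0515]))
```

No resistance: the tip is through the window. Going the last bit, then a careful pull.

Request:
arm_command(
  increments=[0,0,0,0.15,0,0,1,0,0,0,0.15,0,0,1,0,0,0,0,0,0,1],
)

```text
clock: 13.32
position: [0.4777, -0.053, 0.2352]
ee_rot: [-0.489, 0.489, -0.51, 0.511]
contact_force: [1.0, -0.1, -2.1]
width: 0.0097
```

```bash
python3 pr.py; python3 - <<'E'
from h import *
im=vision.get_image('scene'); im=im[190:240,385:435,::-1];cv2.imwrite('pics/c11.png',cv2.resize(im,None,fx=12,fy=12,interpolation=cv2.INTER_CUBIC))
E
```

```text
13.525 pos [ 0.4776 -0.0529  0.2352] 0.2351850872662756 F [ 0.2237  0.2855 -1.349 ] M [-0.0277 -0.0212 -0.0266] Mpick [ 0.0224  0.0266 -0.0268]
unit err (array([0.    , 0.0001, 0.0001]), array([-1.1927,  0.2884, -0.0513]), array([-1.1927,  0.2885, -0.0514]))
```

View pics/c11.png

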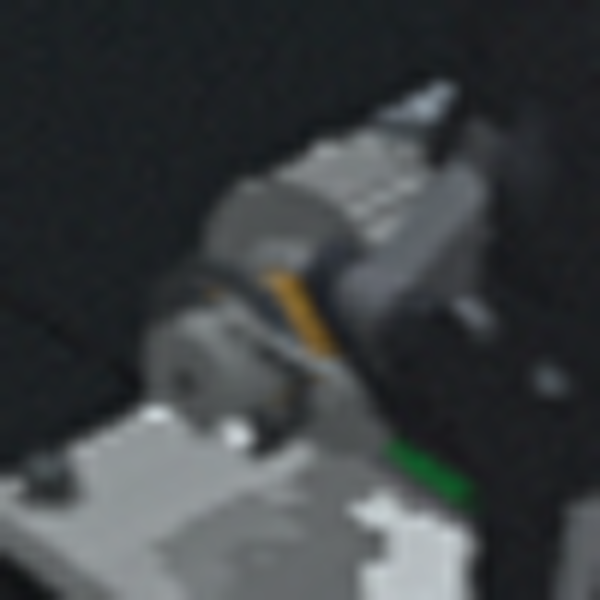

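Crop: the neck passes just in front of the dark ring, so the hook is under the bow. Pulling up.

Request:
arm_command(
  increments=[0,0,0,0,-0.1,0,1,0,0,0,0,-0.1,0,1,0,0,0,0,-0.1,0,1],
)

```text
clock: 13.95
position: [0.4774, -0.0528, 0.238]
ee_rot: [0.489, -0.489, 0.511, -0.51]
contact_force: [0.8, -0.7, -3.5]
width: 0.0098
```

Request:
arm_command(
  increments=[0,0,0,0,-0.1,0,1,0,0,0,0,-0.1,0,1,0,0,0,0,0,0,1],
)

```text
clock: 14.32
position: [0.4774, -0.0528, 0.24]
ee_rot: [0.489, -0.489, 0.511, -0.51]
contact_force: [0.6, -0.4, -4.9]
width: 0.0101
```

```bash
python3 pr.py
```

```text
14.525 pos [ 0.4775 -0.0528  0.24  ] 0.2400974739657137 F [ 0.0103  0.1459 -4.9053] M [ 0.0294  0.2437 -0.0063] Mpick [-0.2447  0.0063  0.0191]
unit err (array([0.0004, 0.0001, 0.    ]), array([-1.1908,  0.7797, -0.0402]), array([-1.1908,  0.7797, -0.0407]))
```

Request:
arm_command(
  increments=[0,0,0,0,-0.1,0,1,0,0,0,0,-0.1,0,1,0,0,0,0,-0.1,0,1,0,0,0,0,0,0,1],
)

```text
clock: 15.02
position: [0.4776, -0.0528, 0.2433]
ee_rot: [-0.489, 0.489, -0.51, 0.511]
contact_force: [0.5, -0.1, -5.1]
width: 0.01
```

Request:
arm_command(
  increments=[0,0,0,0,-0.1,0,1,0,0,0,0,-0.1,0,1,0,0,0,0,-0.1,0,1,0,0,0,0,0,0,1],
)

```text
clock: 15.52
position: [0.4782, -0.053, 0.2469]
ee_rot: [-0.49, 0.489, -0.51, 0.511]
contact_force: [-0.0, 0.4, -0.4]
width: 0.0099
```

Request:
arm_command(
  increments=[0,0,0,0,-0.1,0,1,0,0,0,0,-0.1,0,1,0,0,0,0,-0.1,0,1,0,0,0,0,0,0,1],
)

```text
clock: 16.02
position: [0.4777, -0.0529, 0.2493]
ee_rot: [-0.489, 0.489, -0.51, 0.511]
contact_force: [-0.1, 0.3, -0.8]
width: 0.0098
```

```bash
python3 pr.py; python3 - <<'E'
from h import *
im=vision.get_image('scene'); im=im[180:240,385:435,::-1];cv2.imwrite('pics/c12.png',cv2.resize(im,None,fx=10,fy=10,interpolation=cv2.INTER_CUBIC))
E
```

```text
16.225 pos [ 0.4776 -0.0529  0.2492] 0.24916984207099194 F [ 0.107   0.1472 -0.9248] M [-0.0031 -0.0125  0.0136] Mpick [ 0.0126 -0.0136 -0.0025]
unit err (array([-0.    ,  0.0001,  0.0001]), array([-1.1937,  1.6869, -0.0532]), array([-1.1935,  1.687 , -0.0532]))
```

View pics/c12.png

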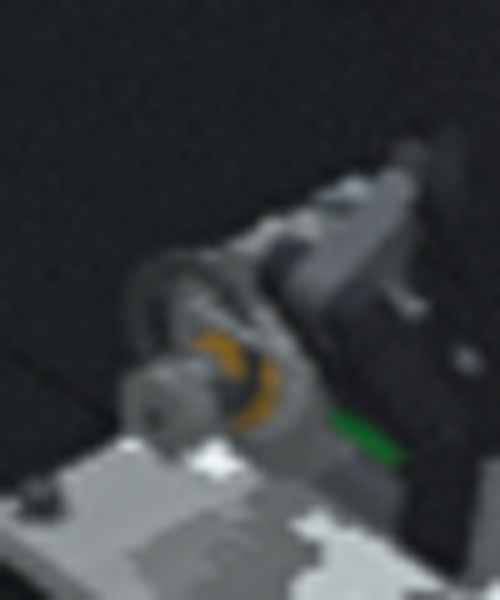

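The crop shows the ring standing about 13 mm higher on the hook and the force is back to baseline, so it is free. Lifting clear.

Request:
arm_command(
  increments=[0,0,0,0,-0.2,0,1,0,0,0,0,-0.4,0,1,0,0,0,0,-0.6,0,1,0,0,0,0,-0.8,0,1,0,0,0,0,-1,0,1,0,0,0,0,-1.2,0,1,0,0,0,0,-1,0,1,0,0,0,0,-0.5,0,1],
)

```text
clock: 17.27
position: [0.4778, -0.0529, 0.3072]
ee_rot: [-0.49, 0.489, -0.51, 0.511]
contact_force: [0.4, 0.4, -1.0]
width: 0.0101
```

```bash
python3 - <<'E'
from h import *
s=manip.get_state(); print(s['clock'],s['position'],s['contact_force'],s['moment'],s['width'])
im=vision.get_image('scene'); im=im[150:250,350:450,::-1];cv2.imwrite('pics/c13.png',cv2.resize(im,None,fx=6,fy=6,interpolation=cv2.INTER_CUBIC))
E
```

```text
17.275 [ 0.4778 -0.0529  0.3072] [ 0.3713  0.4261 -0.974 ] [ 0.0068  0.0076 -0.0101] 0.010113841668942808
```

View pics/c13.png

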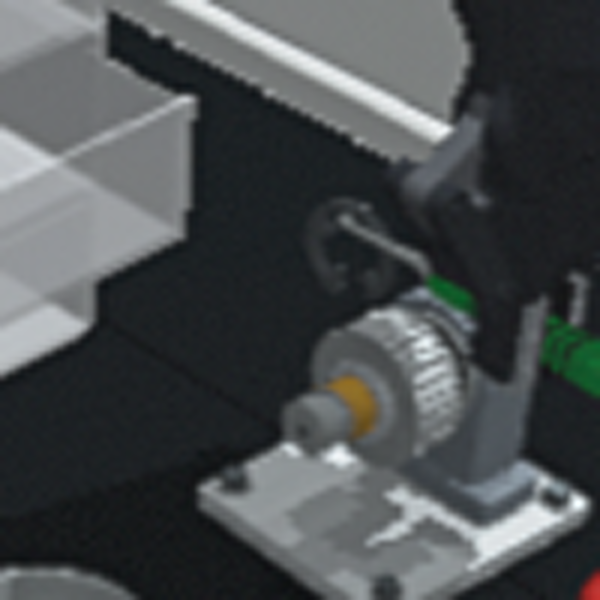

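The ring hangs on the hook at crop (345,245) and the groove is empty. Working out the shift to the large dish.

```bash
python3 - <<'E'
from h import *
print(need([.4175,.2008,.080],tgt(-2.43,-1)))
E
```

```text
(array([-0.0019,  0.0001,  0.0005]), array([-25.0962,   7.2142,  -7.1186]), array([-25.0916,   7.2404,  -7.1082]))
```

Request:
arm_command(
  increments=[0,0,0,-0.4,0,-0.1,1,0,0,0,-0.9,0,-0.2,1,0,0,0,-1.4,0,-0.4,1,0,0,0,-1.9,0,-0.5,1,0,0,0,-2.4,0,-0.7,1,0,0,0,-2.8,0,-0.8,1,0,0,0,-3,0.1,-0.9,1,0,0,0,-3,0.3,-0.9,1],
)

```text
clock: 18.32
position: [0.4385, 0.1086, 0.3021]
ee_rot: [0.489, -0.489, 0.51, -0.51]
contact_force: [0.2, 0.1, -1.4]
width: 0.0095
```

Request:
arm_command(
  increments=[0,0,0,-2.7,0.5,-0.8,1,0,0,0,-2.2,0.7,-0.6,1,0,0,0,-1.7,0.9,-0.5,1,0,0,0,-1.3,1,-0.4,1,0,0,0,-0.9,1,-0.2,1,0,0,0,-0.5,0.9,-0.1,1,0,0,0,0,0.7,0,1,0,0,0,0,0.4,0,1],
)

```text
clock: 19.32
position: [0.4174, 0.2006, 0.2406]
ee_rot: [0.489, -0.489, 0.511, -0.511]
contact_force: [0.2, 0.2, -2.2]
width: 0.0101
```

Request:
arm_command(
  increments=[0,0,0,0,0.3,0,1,0,0,0,0,0,0,1],
)

```text
clock: 19.58
position: [0.4174, 0.2007, 0.2381]
ee_rot: [-0.489, 0.489, -0.511, 0.511]
contact_force: [0.0, -0.3, -1.2]
width: 0.0101
```

```bash
python3 - <<'E'
from h import *
s=manip.get_state(); print(s['clock'],s['position'],s['qpos'],s['contact_force'],s['width'])
print(need([.4175,.2008,.080],tgt(-2.43,-1)))
A=vision.get_image('scene'); B=vision.get_image('top')
a=cv2.resize(A[240:340,260:380,::-1],None,fx=4,fy=4,interpolation=cv2.INTER_CUBIC); b=cv2.resize(B[220:350,240:320,::-1],(246,400),interpolation=cv2.INTER_CUBIC)
cv2.imwrite('pics/c14.png',np.hstack([a,b]))
E
```

```text
19.575 [0.4174 0.2007 0.2381] [ 0.2978  0.2744  1.9833 -0.0002  0.884   1.9115] [ 0.0202 -0.2604 -1.2378] 0.010078789350114843
(array([ 0.0001, -0.0005,  0.0002]), array([-0.0144,  0.3097,  0.0091]), array([-0.0144,  0.3097,  0.0091]))
```

View pics/c14.png

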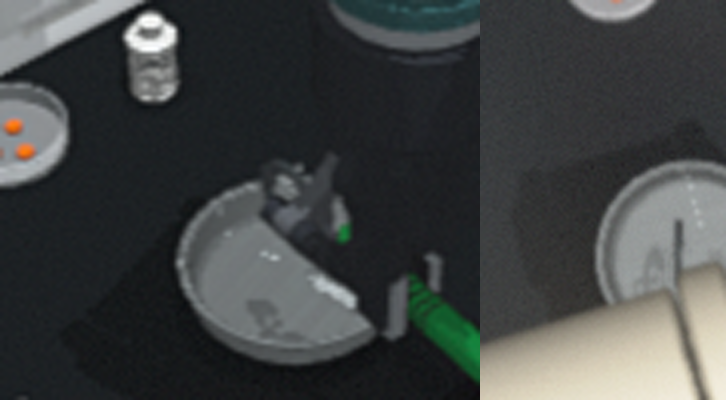

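```bash
python3 -c "
from h import *
print(onz('top',(304.4,303.5),.064),onz('top',(304.4,293),.08))"
```

```text
[0.4986 0.1914 0.064 ] [0.5148 0.1906 0.08  ]
```

Request:
arm_command(
  increments=[0,0,0,0,0.3,0,1,0,0,0,0,0.6,0,1,0,0,0,0,0.9,0,1,0,0,0,0,0.9,0,1,0,0,0,0,0.7,0,1,0,0,0,0,0.4,0,1,0,0,0,0,0.2,0,1,0,0,0,0,0,0,1],
)

```text
clock: 20.68
position: [0.4173, 0.2009, 0.1981]
ee_rot: [-0.489, 0.489, -0.51, 0.51]
contact_force: [-0.0, 0.4, -0.6]
width: 0.0101
```

```bash
python3 - <<'E'
from h import *
s=manip.get_state(); print(s['clock'],s['position'],s['contact_force'],s['moment'])
print(need([.4175,.2008,.042],tgt(-2.43,-1)))
E
```

```text
20.675 [0.4173 0.2009 0.1981] [-0.0492  0.4044 -0.5764] [ 0.0371 -0.052   0.0283]
(array([-0.    ,  0.0001,  0.0001]), array([0.0135, 0.1137, 0.0159]), array([0.0135, 0.1136, 0.0159]))
```

Request:
arm_command(
  increments=[0,0,0.06,0.95,0.1,0,1,0,0,0.1,1.58,0.1,0,1,0,0,0,0,0,0,1],
)

```text
clock: 21.05
position: [0.4162, 0.1747, 0.1953]
ee_rot: [0.527, -0.446, 0.549, -0.471]
contact_force: [0.5, -0.0, -1.1]
width: 0.0098
```

```bash
cat > hk.py <<'E'
from h import *
s=manip.get_state(); R=toolR(); h=s['position']+R.apply([.006,.1579,.085]); m=R.as_matrix()
print(s['clock'],s['position'],'hook',h,'tilt',np.degrees(np.arcsin(np.clip(-m[2,0],-1,1))),'F',s['contact_force'],'M',s['moment'],s['qpos'])
E
python3 hk.py
```

```text
21.05 [0.4162 0.1747 0.1953] hook [0.5019 0.1899 0.0384] tilt 9.128152059812336 F [ 0.5185 -0.0277 -1.0732] M [-0.0734  0.0462 -0.0016] [0.1763 0.3139 2.0878 0.2373 0.7191 1.6157]
```

Request:
arm_command(
  increments=[0,0,0.12,1.89,0.04,0,1,0,0,0.12,1.89,0.04,0,1,0,0,0.1,1.58,0.02,0,1,0,0,0.1,1.58,0.02,0,1,0,0,0,0,0,0,1],
)

```text
clock: 21.68
position: [0.414, 0.1101, 0.1716]
ee_rot: [0.617, -0.317, 0.633, -0.344]
contact_force: [-0.2, -0.0, -1.5]
width: 0.0099
```

```bash
python3 hk.py; python3 - <<'E'
from h import *
A=vision.get_image('scene'); B=vision.get_image('top')
a=cv2.resize(A[240:340,260:380,::-1],None,fx=4,fy=4,interpolation=cv2.INTER_CUBIC); b=cv2.resize(B[230:330,260:340,::-1],(320,400),interpolation=cv2.INTER_CUBIC)
cv2.imwrite('pics/c15.png',np.hstack([a,b]))
E
```

```text
21.675 [0.414  0.1101 0.1716] hook [0.5023 0.1902 0.0375] tilt 34.27363427221761 F [-0.1889 -0.0425 -1.5298] M [-0.363  -0.0454 -0.0332] [-0.164   0.3845  2.21    0.8521  0.8369  0.7736]
```

View pics/c15.png

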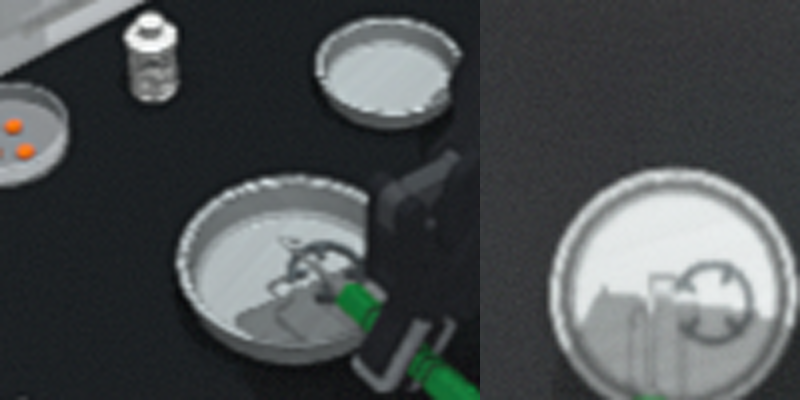

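The ring is off the hook and lies round in the dish at crop (714,302), with the hook tip just beside it at (672,280). Backing the hook out along its own axis.

Request:
arm_command(
  increments=[0,0,0,-0.4,0,0,1,0,0,0,-0.6,0,0,1,0,0,0,-0.8,-0.2,0,1,0,0,0,0,-1,0,1,0,0,0,0,-2,0,1,0,0,0,0,-2,0,1],
)

```text
clock: 22.52
position: [0.4127, 0.0959, 0.2261]
ee_rot: [0.618, -0.317, 0.632, -0.343]
contact_force: [0.8, -0.1, -2.0]
width: 0.0097
```

```bash
python3 hk.py; python3 - <<'E'
from h import *
A=vision.get_image('scene'); B=vision.get_image('top')
a=cv2.resize(A[240:340,260:380,::-1],None,fx=4,fy=4,interpolation=cv2.INTER_CUBIC); b=cv2.resize(B[230:330,260:340,::-1],(320,400),interpolation=cv2.INTER_CUBIC)
cv2.imwrite('pics/c16.png',np.hstack([a,b]))
E
```

```text
22.525 [0.4127 0.0959 0.2261] hook [0.5012 0.1764 0.0923] tilt 34.33438954911327 F [ 0.7806 -0.1254 -2.0286] M [-0.3709 -0.0454 -0.0041] [-0.1995  0.2785  2.1514  0.7432  0.9672  0.9   ]
```

View pics/c16.png

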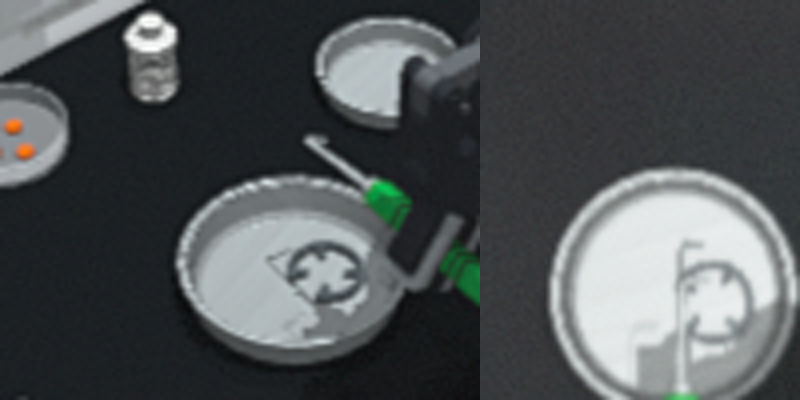

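The ring lies flat in the dish and the hook is clear. Levelling the pick and heading back to the rest.

Request:
arm_command(
  increments=[0,0,-0.12,-1.89,-0.5,0,1,0,0,-0.12,-1.89,-0.5,0,1,0,0,-0.12,-1.89,-0.5,0,1,0,0,-0.12,-1.89,-0.5,0,1,0,0,-0.119,-1.89,-0.5,0,1,0,-0.06,0,0,0,0,1,0,-0.055,0,0,0,0,1],
)

```text
clock: 23.5
position: [0.4156, 0.1756, 0.2807]
ee_rot: [-0.519, 0.519, -0.481, 0.48]
contact_force: [-0.8, 0.6, -1.1]
width: 0.0098
```

```bash
python3 hk.py; python3 - <<'E'
from h import *
g=np.array([.5767,.3674,.0363])
print(need(g+[0,0,.10],tgt(4.16,-1)))
E
```

```text
23.5 [0.4156 0.1756 0.2807] hook [0.5006 0.1763 0.1227] tilt 0.06173624652764178 F [-0.7962  0.6337 -1.093 ] M [-0.019  -0.0642 -0.0466] [0.2448 0.2034 1.9488 0.0015 0.9903 1.7387]
(array([ 0.0011,  0.0035, -0.0011]), array([-17.8982,  -1.0634,  17.5196]), array([-17.9583,  -1.0626,  17.458 ]))
```

Request:
arm_command(
  increments=[0,0.0035,0,-3.6,-0.2,3.0,1,0,0,0,-3.6,-0.2,3.4,1,0,0,0,-3.6,-0.2,3.7,1,0,0,0,-3.6,-0.2,3.7,1,0,0,0,-3.5,-0.2,3.6,1,0,0,0,0,0,0,1,0,0,0,0,0,0,1],
)

```text
clock: 24.38
position: [0.5764, 0.3653, 0.2899]
ee_rot: [-0.516, 0.518, -0.483, 0.482]
contact_force: [-1.3, 0.7, -0.9]
width: 0.01
```

```bash
python3 hk.py; python3 - <<'E'
from h import *
g=np.array([.5767,.3674,.0363])
print(need(g+[0,0,.0],tgt(4.16,-1)))
E
```

```text
24.375 [0.5764 0.3653 0.2899] hook [0.6611 0.3651 0.1317] tilt -0.03087046490511972 F [-1.3184  0.7394 -0.9412] M [-0.0129  0.0003 -0.0045] [0.4627 0.5093 1.4233 0.0008 1.2122 1.9637]
(array([ 0.0033, -0.0031,  0.0005]), array([-0.2157,  9.8592,  0.0748]), array([-0.2102,  9.8595,  0.0427]))
```

Request:
arm_command(
  increments=[0.003,-0.003,0,-0.2,2,0,1,0,0,0,0,3,0,1,0,0,0,0,2,0,1,0,0,0,0,0,0,1,0,0,0,0,0,0,1,0,0,0,0,0,0,1],
)

```text
clock: 25.12
position: [0.5775, 0.3676, 0.2228]
ee_rot: [0.519, -0.516, 0.481, -0.482]
contact_force: [0.1, -0.5, -0.4]
width: 0.0096
```

```bash
python3 hk.py; python3 - <<'E'
from h import *
g=np.array([.5767,.3674,.0363])
print(need(g+[0,0,.0],tgt(4.16,-1)))
E
```

```text
25.125 [0.5775 0.3676 0.2228] hook [0.6636 0.368  0.0653] tilt 0.10480561127674433 F [ 0.0788 -0.5408 -0.3873] M [ 0.0017  0.0017 -0.0063] [ 0.4653  0.5678  1.4999 -0.0004  1.0683  1.9644]
(array([-0.0053, -0.0007, -0.0018]), array([ 0.0157,  3.1472, -0.1012]), array([ 0.0099,  3.1478, -0.0846]))
```

Request:
arm_command(
  increments=[-0.004,0,-0.001,0.01,0.4,-0.1,1,0,0,0,0,0,0,1,0,0,0,0,0,0,1],
)

```text
clock: 25.5
position: [0.5763, 0.3675, 0.2173]
ee_rot: [-0.517, 0.518, -0.482, 0.481]
contact_force: [0.2, 0.2, 0.6]
width: 0.0097
```

```bash
python3 hk.py; python3 - <<'E'
from h import *
g=np.array([.5767,.3674,.0363])
print(need(g+[0,0,.0],tgt(4.16,-1)))
A=vision.get_image('scene')
cv2.imwrite('pics/c17.png',cv2.resize(A[250:390,170:310,::-1],None,fx=4,fy=4,interpolation=cv2.INTER_CUBIC))
E
```

```text
25.5 [0.5763 0.3675 0.2173] hook [0.6614 0.3676 0.0593] tilt -0.006534571919168668 F [0.1678 0.2498 0.5984] M [ 0.0022 -0.0596  0.0132] [0.4659 0.5732 1.5053 0.0003 1.0639 1.9642]
(array([ 0.0008, -0.0003,  0.0001]), array([0.0117, 2.5956, 0.0411]), array([0.012 , 2.5956, 0.0389]))
```

View pics/c17.png

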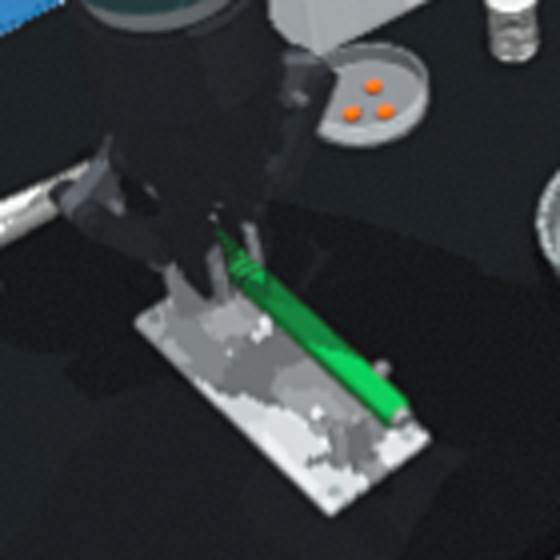

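The pick is lined up above both forks. Lowering into the seats.

Request:
arm_command(
  increments=[0,0,0,0.01,0.6,0.04,1,0,0,0,0,0.7,0,1,0,0,0,0,0.6,0,1,0,0,0,0,0.3,0,1,0,0,0,0,0.2,0,1,0,0,0,0,0,0,1],
)

```text
clock: 26.3
position: [0.5767, 0.3674, 0.1932]
ee_rot: [-0.517, 0.518, -0.482, 0.481]
contact_force: [0.2, -0.6, -1.2]
width: 0.01
```

```bash
python3 hk.py; python3 - <<'E'
from h import *
g=np.array([.5767,.3674,.0363])
print(need(g+[0,0,.0],tgt(4.16,-1)))
E
```

```text
26.3 [0.5767 0.3674 0.1932] hook [0.6618 0.3675 0.0352] tilt -0.007436107919279471 F [ 0.2124 -0.5511 -1.166 ] M [-0.0325 -0.0288 -0.0001] [0.4655 0.5975 1.5279 0.0003 1.0171 1.9639]
(array([ 0.0009, -0.0004,  0.0001]), array([-0.0025,  0.1887, -0.001 ]), array([-0.0025,  0.1887, -0.0012]))
```

Request:
arm_command(
  increments=[0,0,0,0,0.1,0,1,0,0,0,0,0.08,0,1,0,0,0,0,0,0,1],
)

```text
clock: 26.68
position: [0.5767, 0.3674, 0.1915]
ee_rot: [-0.517, 0.518, -0.482, 0.481]
contact_force: [0.2, -0.5, -1.1]
width: 0.0096
```

```bash
python3 pr.py
```

```text
26.875 pos [0.5767 0.3674 0.1915] 0.19150213185881823 F [ 0.0777  0.0068 -1.1461] M [-0.0172 -0.0151  0.002 ] Mpick [ 0.0139 -0.002  -0.0183]
unit err (array([0.0008, 0.1146, 0.0001]), array([ 40.0065,  -4.0678, -12.8332]), array([41.2113, -4.0798, -8.1697]))
```

Request:
arm_command(
  increments=[0,0,0,0,0.06,0,1,0,0,0,0,0,0,1,0,0,0,0,0,0,1],
)

```text
clock: 27.25
position: [0.5767, 0.3674, 0.1913]
ee_rot: [-0.518, 0.518, -0.482, 0.481]
contact_force: [-1.5, -0.5, 3.1]
width: 0.0099
```

```bash
python3 pr.py | head -1
```

```text
27.45 pos [0.5767 0.3674 0.1913] 0.1913138187430287 F [-1.0346 -0.4239  3.7717] M [-0.0675  0.1665 -0.0031] Mpick [-0.171   0.0031 -0.0553]
```

Seated with light contact, at the same pose as when I picked it up. Opening gently.

Request:
arm_command(
  increments=[0,0,0,0,0,0,0.8,0,0,0,0,0,0,0.7,0,0,0,0,0,0,0.6,0,0,0,0,-0.2,0,0.5,0,0,0,0,-0.5,0,0.45,0,0,0,0,-1,0,0.45],
  grip_force=20,
)

```text
clock: 28.2
position: [0.5766, 0.3673, 0.2081]
ee_rot: [-0.517, 0.518, -0.482, 0.481]
contact_force: [0.8, 0.0, 1.2]
width: 0.0468
```

Request:
arm_command(
  increments=[0,0,0,0,-3,0,0.4,0,0,0,0,-4,0,0.4,0,0,0,0,-4,0,0.4,0,0,0,2,-3,-5,0.4,0,0,0,2,-2,-5.5,0.4,0,0,0,2,0,-5,0.4,0,0,0,1,0,-4,0.4,0,0,0,0,0,0,0.4],
)

```text
clock: 29.2
position: [0.3844, 0.2824, 0.3692]
ee_rot: [-0.518, 0.518, -0.482, 0.481]
contact_force: [1.5, 0.2, 0.1]
width: 0.0513
```

```bash
python3 hk.py; python3 - <<'E'
from h import *
A=vision.get_image('scene');B=vision.get_image('top')
cv2.imwrite('pics/s9.png',A[:,:,::-1]);cv2.imwrite('pics/t9.png',B[:,:,::-1])
a=cv2.resize(A[270:390,180:300,::-1],(400,400),interpolation=cv2.INTER_CUBIC)
b=cv2.resize(B[190:350,170:350,::-1],(400,356),interpolation=cv2.INTER_CUBIC);b=cv2.copyMakeBorder(b,0,44,0,0,0)
cv2.imwrite('pics/c18.png',np.hstack([a,b]))
E
```

```text
29.2 [0.3844 0.2824 0.3692] hook [0.4694 0.2826 0.2112] tilt 0.0021124994416431386 F [1.5465 0.1785 0.1021] M [ 0.0241 -0.0204  0.0439] [0.4874 0.153  1.7617 0.0005 1.2278 1.9851]
```

View pics/c18.png

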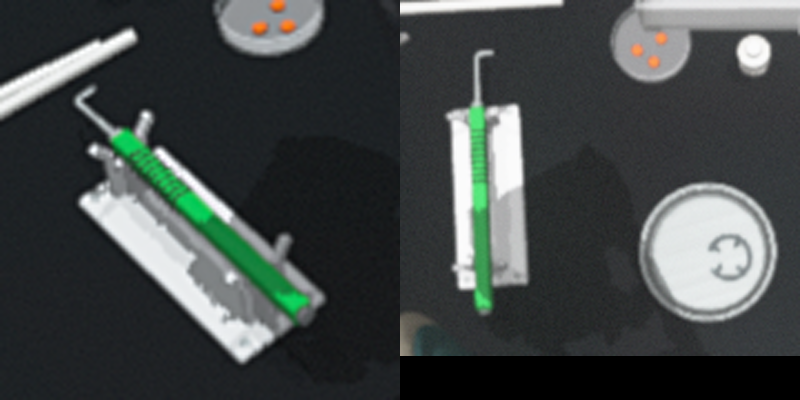

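View pics/s9.png

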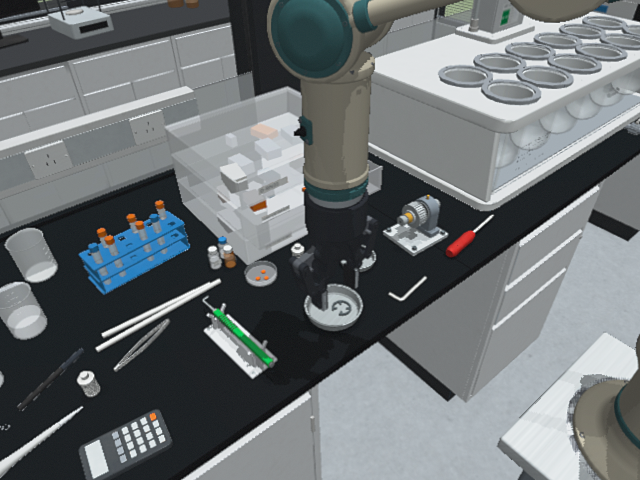

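The pick lies in both forks with the hook at (207,214), as at the start. The ring lies flat in the large dish, and the basket (329,214) and petri dish are where they were. Quick numeric check, then hand-in.

```bash
python3 - <<'E'
from h import *
for f in ['top0','t9']:
    h=cv2.cvtColor(cv2.imread(f'pics/{f}.png'),cv2.COLOR_BGR2HSV); m=cv2.morphologyEx(cv2.inRange(h,(45,100,40),(80,255,255)),cv2.MORPH_CLOSE,np.ones((7,7)))
    k,l,st,c=cv2.connectedComponentsWithStats(m); i=1+np.argmax(st[1:,4]); print(f,cv2.minAreaRect(np.argwhere(l==i)[:,::-1].astype(np.int32)))
a=cv2.imread('pics/top0.png').astype(int);b=cv2.imread('pics/t9.png').astype(int)
print('petri/basket diff',np.abs(a-b)[195:228,262:345].mean(),np.abs(a-b)[195:228,262:345].max())
print('ring', onz('top',(170+(730-400)*180/400,190+257*160/356),.005))
print(ticket.sign_off())
E
```

```text
top0 ((205.56895446777344, 283.40716552734375), (91.08509826660156, 8.283746719360352), 87.92996978759766)
t9 ((206.04620361328125, 283.43939208984375), (91.04562377929688, 8.164352416992188), 88.63607025146484)
petri/basket diff 1.958744067177802 14
ring [0.4986 0.1692 0.005 ]
the job is handed in; nothing more can be done
None
```

The ring is off its groove and lying flat in the large steel dish, and the pick is back in both forks of its rest. I handed the job in at about 29 s of the 58 s allowed; the hand-in gave no verdict.

- **Finding the hook:** I lowered it onto the shaft's free end with about 2 N. It sits about 2.9 mm below nominal, and the camera had suggested about 2.5 mm.
- **Taking the ring off:** I slid the hook under the bow without resistance and pulled up. The wrist read about 5 N at most between steps, then dropped to the pick's own weight, and the ring hung on the hook.
- **Laying it down:** I tipped the hook about 34° over the dish and the ring slid off. The fingers never touched it. It lies about 18 mm from the middle of the dish.
- **Pick:** in the top picture its handle is within 0.5 pixel and 0.7° of where it started.
- **Basket and petri dish:** that part of the picture is unchanged apart from noise.
- **Arm:** it ended clear of everything, and no check failed.

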